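Brass fitting under the microscope

ROBOT

A 6-joint arm with a two-finger parallel gripper is mounted at the origin on the work surface. World frame = base frame: x ahead of the robot, y to its left, z up, the work surface at z = 0. Lengths are in m, angles in rad, forces in N, time in s.
With the tool pointing down it reaches from about 0.375 to 0.9 m from the base axis. Payload 3.1 kg.
Tool frame: the origin (TCP) lies on the centre line of the jaws, within the pads' length; the fingertips stand 19 mm ahead of it and the grasp point (between the pads) is the TCP; z points along the fingers, y is the line along which they close (so a half turn about z gives the same grasp; the last joint's range is limited). The gripper opens to 85 mm and grips with 20 to 120 N. Pads are 22 mm wide; open, the fingers measure 114 mm over their backs; the gripper's body (76 mm by 85 mm) begins 54 mm behind the grasp point. The pads swing forward as they close: fully open they stand 13 mm farther back than shut.
Start: joints at [-1.28, 0.527, 1.433, -0, 1.181, -0.178], TCP at [0.282, -0.558, 0.25] pointing down, gripper open.
Joint ranges: [-3.08, 3.08], [-0.75, 2.2], [0.22, 2.44], [-1.43, 4.57], [0, 2.65], [-2.85, 2.85]. Speed limits (rad/s): [2.79, 2.79, 3.14, 3.14, 3.14, 3.14].

INTERFACE

Orientations are given as a unit quaternion [x, y, z, w].
In Python, from station import manip gives the robot as it stands.
- The arm moves only by the tool servo_tool, never from a script. Its argument "rows" is a list that holds one entry, the list of rows, each a list of 7 numbers: the turn, a rotation vector about the tool's x, y, z in degrees, then the shift along the tool's x, y, z in m, then the gripper command: -1 is shut, 1 is fully open, values between are in proportion. In form: [[[wx, wy, wz, tx, ty, tz, jaw], ...]]. A call has 1 to 8 rows; each row shifts and turns the commanded pose from where the row before left it, along the tool's axes as they then stand; what a row does not reach is not made up. A row lasts 1/12 s, in which the tool goes at most 41.7 mm and 7.16 degrees, less where a joint would pass 70% of its speed; a pose out of reach is approached as far as the arm can. A call is refused whole if a number of a shift passes 0.0417 or a number of a turn 7.16, either way. A call with a gripper value outside its range is refused whole. The fingers move at their own pace and stop on an object; "squeeze" is the grip in N (left out, the last holds). Time passes only in rows, so rows that do not move let the fingers close. It gives the time, the measured TCP pose, the force, the opening and the grip force at its end, in the units of the state.
- manip.sense(): the state, without advancing time (a new reading comes with each control period).
- manip.snapshot(name): name is "scene" or "top"; returns the picture (420x560x3 uint8, blue, green, red); there is no depth.
- manip.camera_info(name): a dict with "K" (3x3 intrinsics, pixels), "camera_from_world" (4x4, takes a point from world to camera coordinates). Camera axes: x right, y down, z forward; pixel columns grow to the right and rows downward; lengths in m; the calibration is good to about 2 mm. A picture is of the moment at which its call begins. camera_info takes no time and is no camera call.
- manip.sign_off(): hands the job in; it is judged then, once.
The state is a dict: "t": time; "q": joint angles; "qd": joint speeds; "tau": joint torques, N m; "tcp_pos": TCP position; "tool_rot": TCP orientation; "force": force on the tool from outside, world axes, zero at the start; "ft_torque": the same for the moment, N m; "finger_gap": opening from 0.0 (shut) to 1.0 (fully open); "gripper_force": force on a finger pad.
Only numpy, scipy, OpenCV 4.12 (cv2) and the standard library are available. Lean on these libraries where they do the work, as an engineer would, in place of code of your own. Each camera call takes 0.05 s, during which the arm holds its last target. There are 200 camera calls.

TASK

Pick the brass fitting (not its steel look-alike) out of the parts bin and lay it gently on its side on the middle of the white disc of the microscope's pulled-out stage. Once it is released there, push the stage by its orange tab fully home, so that the fitting ends up under the lens. Do not bump the microscope head, keep the other parts in the bin and leave the things on the table alone.

Things in the scene. Friction and masses are not known exactly. Their poses are not given: they have to be found in the camera images.
- brass_center (a point): The part to inspect: brass (yellow metal) pipe fitting lying in the bin, a 28 x 28 x 28 mm square body with a round stub, about 20 mm diameter and 14 mm long, at each end (56 mm long over all), 120 to 240 g. This point is its centre, 14 mm above what it lies on. x axis: along its length; y axis: level, across two flat sides of the square body (28 mm, good to grip, with z up); z: up.
- twin_center (a point): Look-alike fitting of the same shape and size in steel (silver grey), also in the bin. Not the one wanted; must stay in the bin. This point is its centre, 14 mm above its underside; axes as for the brass fitting.
- elbow: Copper pipe elbow lying flat, two 18 mm thick legs, 52 mm over all, 18 mm high. One of the other parts in the bin; must stay in it. Origin: centre of its underside.
- bar: Aluminium bar offcut 56 x 18 x 18 mm, lying. One of the other parts in the bin; must stay in it. Origin: centre of its underside.
- cap: Blue plastic cap, 40 mm diameter, 22 mm high. One of the other parts in the bin; must stay in it. Origin: centre of its underside.
- screw: Dark steel thumb screw standing on its 36 mm diameter, 12 mm thick head, thin shank upward, 38 mm high. One of the other parts in the bin; must stay in it. Origin: centre of its underside.
- bin: Grey open plastic bin, fixed, 212 mm along its x, 292 mm along its y, walls 45 mm high and 4 mm thick, inner floor 4 mm above the table. Origin: centre of its underside. The six parts lie about 80 mm apart in two rows of three along the bin's y, their centres at least 50 mm from the inner wall faces; which part is where varies.
- stand: White base plate of the stereo microscope, fixed, 150 mm along its x, 480 mm along its y, 18 mm high; it carries the rails for the stage and, at its +y end, a pole. Its y axis is the level direction in which the stage slides in under the lens; z up.
- stage (a joint): Travel of the grey sliding stage along the stand's +y (m): 0 = right out, clear of the microscope; 0.18 = fully home against its stop, white disc exactly below the lens. Starts between 0 and 0.025. It slides with about 2 N of friction, without a spring, and stays where it is left. The stage plate is 110 mm wide and 210 mm long, its top 40 mm above the table.
- disc (a point): Centre of the white 76 mm disc (black rim, 84 mm) let flush into the stage's top, at the height of the stage's top (40 mm above the table). Axes as the stand's. Moves with the stage.
- tab (a point): Centre of the orange upright push tab at the stage's outer (-y) end, 145 mm from the disc's centre: 70 mm wide along the stand's x, 10 mm thick along the stand's y, standing 40 mm above the stage, its top 80 mm above the table (this point is 59 mm above the table). Moves with the stage; push on its -y face towards the stand's +y.
- scope: White head of the stereo microscope with black lens, fixed above the stage. Origin: centre of the lens's lower end, 150 mm above the table. The head is about 90 mm wide (45 mm either side of this point along the stand's y; towards +x the eyepieces stick out 130 mm) and 265 mm high from this point up, on a 32 mm pole 102 mm further along +y.
- swabs: Cardboard pot 60 x 60 x 80 mm with wooden swabs up to 140 mm high, on the table beyond the work. Origin: centre of its underside. Leave alone.
- bottle: White plastic bottle, 50 mm diameter, 120 mm high, on the table beyond the work. Origin: centre of its underside. Leave alone.
- dish: Covered glass dish, 94 mm diameter, 16 mm high, on the table beyond the work. Origin: centre of its underside. Leave alone.
Things that resemble listed ones, but are neither listed nor needed, are in the scene too. What is shaped like the screw but pink or red is not meant.

How it is judged:
By the outcome, as a careful person would: the job done as asked, in the order asked, and still so for the second after the job is handed in, with the robot touching nothing.
It also fails if it takes over 58 s, if anything falls off the work surface, if the arm or the gripper's body presses on something with over 40 N, if the wrist force passes 120 N, or if a joint passes its speed limit or range.

## Working session

There is one attempt and no reset: what is moved stays moved. The work goes in short steps, Python scripts to look and compute and a tool call to move; the robot and the scene stay as the last step left them, time stands still between calls to the robot, and variables do not carry over. Pictures are saved under pics/ and viewed, at most 13 in all, crops included, and the job is handed in when it is done.

Besides the shell and the picture viewer there is one more tool, called after "Request:" as name(argument=value, ...) on one line, values as JSON. servo_tool: Moves the arm, as the interface text tells. Its arguments: {"type":"object","properties":{"rows":{"type":"array","items":{"type":"array","items":{"type":"array","items":{"type":"number"}}}},"squeeze":{"type":"number"}},"required":["rows"]}

```bash
mkdir -p pics
python3 - <<'E'
from station import manip
import cv2,numpy as np
for n in("scene","top"):
    cv2.imwrite(f"pics/{n}0.png",manip.snapshot(n)); c=manip.camera_info(n); print(n,np.round(c["K"],1).tolist(),np.round(c["camera_from_world"],3).tolist())
s=manip.sense();print(s["t"],s["tcp_pos"],s["tool_rot"],s["finger_gap"],s["force"])
E
```

```text
scene [[543.4, 0.0, 277.4], [0.0, 543.4, 219.4], [0.0, 0.0, 1.0]] [[0.803, 0.596, -0.019, -0.45], [0.305, -0.438, -0.846, -0.08], [-0.512, 0.673, -0.534, 1.752], [0.0, 0.0, 0.0, 1.0]]
top [[409.1, 0.0, 284.5], [0.0, 409.1, 205.4], [0.0, 0.0, 1.0]] [[-0.029, -0.999, -0.034, 0.03], [-0.998, 0.031, -0.053, 0.568], [0.054, 0.033, -0.998, 1.109], [0.0, 0.0, 0.0, 1.0]]
0.1 [ 0.28224907 -0.55697038  0.249441  ] [ 9.72653280e-01  2.32259901e-01 -4.51599892e-05 -9.66208151e-04] 1.0014813907705986 [-0.14426607 -0.20030139  0.09181074]
```

View pics/top0.png

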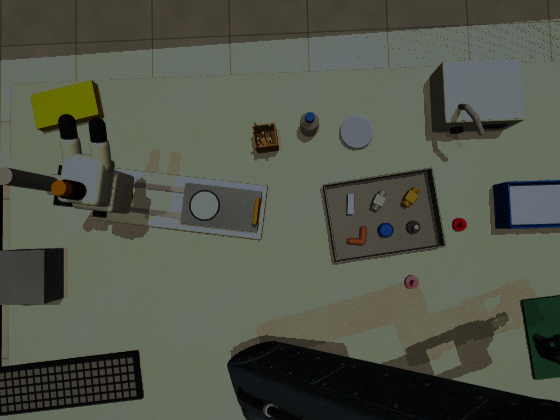

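View pics/scene0.png

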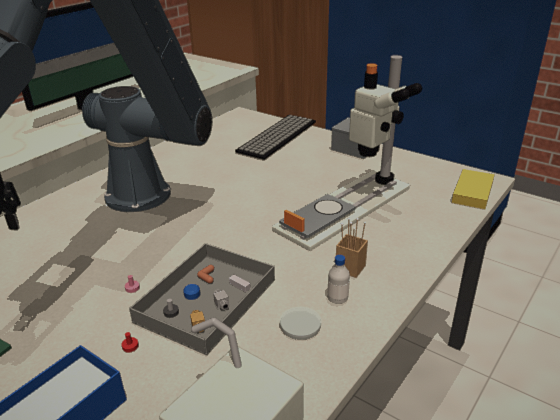

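Brass candidates: the yellow part at top (411,197) / scene (198,320); the steel twin at top (379,201) / scene (221,300); the copper elbow at top (358,237). I choose the yellow one and check it in a crop.

```bash
cat > h.py <<'E'
from station import manip
import cv2,numpy as np
def ray(n,uv,z):
    c=manip.camera_info(n);M=np.array(c["camera_from_world"]);R,t=M[:3,:3],M[:3,3]
    o=-R.T@t;d=R.T@np.linalg.solve(c["K"],[uv[0],uv[1],1]);return o+d*(z-o[2])/d[2]
def proj(n,p):
    c=manip.camera_info(n);M=np.array(c["camera_from_world"]);q=np.array(c["K"])@(M[:3,:3]@p+M[:3,3]);return q[:2]/q[2]
E
python3 - <<'E'
import cv2,numpy as np
t=cv2.imread("pics/top0.png");s=cv2.imread("pics/scene0.png")
def crop(i,x,y,w,h,k):
    return cv2.convertScaleAbs(cv2.resize(i[y:y+h,x:x+w],None,fx=k,fy=k,interpolation=cv2.INTER_CUBIC),alpha=1.5)
a=crop(t,365,175,80,60,5);b=crop(s,165,280,80,60,5);c=crop(t,170,165,100,75,4);d=crop(s,270,190,100,75,4)
o=np.vstack([np.hstack([a,b]),np.hstack([c,d])]);cv2.imwrite("pics/crop1.png",o);print(o.shape)
E
```

```text
(600, 800, 3)
```

View pics/crop1.png

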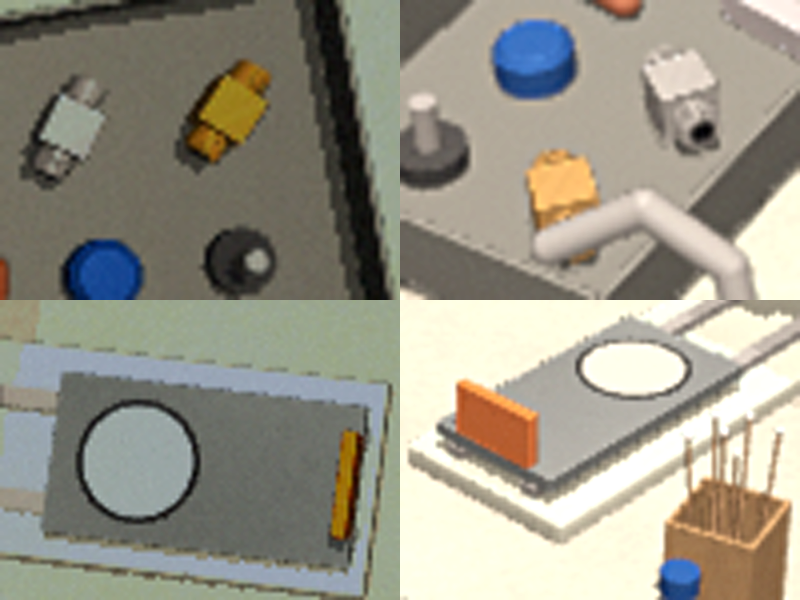

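The crop confirms it: yellow brass body centred at top (411.6,197), steel twin at (379,200), disc centre about (204.5,205), tab about (256,211). Next I fit poses.

```bash
cat > fit.py <<'E'
from h import *
from scipy.optimize import minimize
K=8
def sil(n,x,y,a,z0,shape,off):
    m=np.zeros(shape,np.uint8);c,s=np.cos(a),np.sin(a);R=np.array([[c,-s,0],[s,c,0],[0,0,1]])
    box=lambda lx,pts:[(sx*lx,p,q) for sx in(-1,1) for p,q in pts]
    sq=[(i*.014,j*.014) for i in(-1,1) for j in(-1,1)]
    ci=[(.01*np.cos(t),.01*np.sin(t)) for t in np.arange(0,6.28,.4)]
    for P in(box(.014,sq),box(.028,ci)):
        uv=np.array([(proj(n,R@np.array(p)+[x,y,z0])+.5-off)*K-.5 for p in P],np.float32)
        cv2.fillConvexPoly(m,cv2.convexHull(uv).astype(int),1)
    return m
def brass(img,n,win,z0,x0):
    x,y,w,h=win;c=cv2.resize(img[y:y+h,x:x+w],None,fx=K,fy=K,interpolation=cv2.INTER_CUBIC)
    hsv=cv2.cvtColor(c,cv2.COLOR_BGR2HSV);m=((hsv[...,1]>130)&(hsv[...,2]>60)&(hsv[...,0]>8)&(hsv[...,0]<35)).astype(np.uint8)
    f=lambda p:np.mean(sil(n,p[0],p[1],p[2],z0,m.shape,np.array([x,y]))!=m)/m.mean()
    return min((minimize(f,[x0[0],x0[1],a],method="Nelder-Mead",options=dict(initial_simplex=[[x0[0],x0[1],a],[x0[0]+.01,x0[1],a],[x0[0],x0[1]+.01,a],[x0[0],x0[1],a+.3]])) for a in np.arange(0,3.1,.4)),key=lambda r:r.fun)
def disc(img,n,win):
    x,y,w,h=win;g=cv2.resize(img[y:y+h,x:x+w],None,fx=K,fy=K,interpolation=cv2.INTER_CUBIC);g=cv2.cvtColor(g,cv2.COLOR_BGR2GRAY)
    _,b=cv2.threshold(g,0,255,cv2.THRESH_OTSU);cs,_=cv2.findContours(b,cv2.RETR_LIST,cv2.CHAIN_APPROX_NONE)
    k=min((q for q in cs if 2000<cv2.contourArea(q)),key=lambda q:abs(cv2.contourArea(q)/np.prod(cv2.minAreaRect(q)[1])-.785)+ (0 if abs(cv2.minEnclosingCircle(q)[0][0]-w*K/2)<w*K/4 else 1))
    e=cv2.fitEllipse(k);return (np.array(e[0])+.5)/K-.5+[x,y],np.array(e[1])/K
E
python3 - <<'E'
from fit import *
t=cv2.imread("pics/top0.png");s=cv2.imread("pics/scene0.png")
x0=ray("top",(411.6,197),.03);r=brass(t,"top",(395,180,35,35),.018,x0);print("brass",r.x,np.degrees(r.x[2]),r.fun)
x0=ray("top",(379,200),.03);print("twin approx",x0)
for n,i,w in(("top",t,(180,180,50,50)),("scene",s,(308,194,40,28))):
    uv,ax=disc(i,n,w);print(n,"disc",uv,ax,ray(n,uv,.04))
# tab: orange mask top view, top edge z=.08
for n,i,w in(("top",t,(245,190,25,50)),("scene",s,(278,205,34,30))):
    x,y,ww,h=w;hs=cv2.cvtColor(i[y:y+h,x:x+ww],cv2.COLOR_BGR2HSV);m=(hs[...,1]>150)&(hs[...,2]>60)&((hs[...,0]<25));p=np.argwhere(m)[:,::-1].astype(np.float32)
    rc=cv2.minAreaRect(p);b=cv2.boxPoints(rc)+[x,y];print(n,"tab",b.round(1).tolist(),[ray(n,q,.08)[:2].round(4).tolist() for q in b],ray(n,np.array(rc[0])+[x,y],.06))
for uv in[(323,187),(432,170),(443,244),(334,262)]:print("bin rim",ray("top",uv,.045)[:2].round(3))
print("lens scene",[ray("scene",(369,150),.15)],proj("top",ray("scene",(369,150),.15)))
# faucet
for z in(.1,.15,.2,.25,.3):print(z,proj("scene",ray("top",(464,106),z)))
E
```

```text
Traceback (most recent call last):
  File "fit.py", line 17, in brass
    return min((minimize(f,[x0[0],x0[1],a],method="Nelder-Mead",options=dict(initial_simplex=[[x0[0],x0[1],a],[x0[0]+.01,x0[1],a],[x0[0],x0[1]+.01,a],[x0[0],x0[1],a+.3]])) for a in np.arange(0,3.1,.4)),key=lambda r:r.fun)
  File "fit.py", line 17, in <genexpr>
    return min((minimize(f,[x0[0],x0[1],a],method="Nelder-Mead",options=dict(initial_simplex=[[x0[0],x0[1],a],[x0[0]+.01,x0[1],a],[x0[0],x0[1]+.01,a],[x0[0],x0[1],a+.3]])) for a in np.arange(0,3.1,.4)),key=lambda r:r.fun)
                ~~~~~~~~^^^^^^^^^^^^^^^^^^^^^^^^^^^^^^^^^^^^^^^^^^^^^^^^^^^^^^^^^^^^^^^^^^^^^^^^^^^^^^^^^^^^^^^^^^^^^^^^^^^^^^^^^^^^^^^^^^^^^^^^^^^^^^^^^^^^^^^^^^^^^^^^^^^
  File "fit.py", line 16, in <lambda>
    f=lambda p:np.mean(sil(n,p[0],p[1],p[2],z0,m.shape,np.array([x,y]))!=m)/m.mean()
                       ~~~^^^^^^^^^^^^^^^^^^^^^^^^^^^^^^^^^^^^^^^^^^^^^
  File "fit.py", line 10, in sil
    uv=np.array([(proj(n,R@np.array(p)+[x,y,z0])+.5-off)*K-.5 for p in P],np.float32)
                  ~~~~^^^^^^^^^^^^^^^^^^^^^^^^^^
  File "h.py", line 7, in proj
    c=manip.camera_info(n);M=np.array(c["camera_from_world"]);q=np.array(c["K"])@(M[:3,:3]@p+M[:3,3]);return q[:2]/q[2]
ValueError: time passes only in moves, steps and waits
```

```bash
sed -i 's/manip.camera_info(n)/info(n)/; 2a import functools\ninfo=functools.cache(lambda n:manip.camera_info(n))' h.py
cat > m.py <<'E'
from fit import *
t=cv2.imread("pics/top0.png");s=cv2.imread("pics/scene0.png")
x0=ray("top",(411.6,197),.03);r=brass(t,"top",(395,180,35,35),.018,x0);print("brass",r.x,np.degrees(r.x[2]),r.fun)
x0=ray("top",(379,200),.03);print("twin approx",x0)
for n,i,w in(("top",t,(180,180,50,50)),("scene",s,(308,194,40,28))):
    uv,ax=disc(i,n,w);print(n,"disc",uv,ax,ray(n,uv,.04))
for n,i,w in(("top",t,(245,190,25,50)),("scene",s,(278,205,34,30))):
    x,y,ww,h=w;hs=cv2.cvtColor(i[y:y+h,x:x+ww],cv2.COLOR_BGR2HSV);m=(hs[...,1]>150)&(hs[...,2]>60)&((hs[...,0]<25));p=np.argwhere(m)[:,::-1].astype(np.float32)
    rc=cv2.minAreaRect(p);b=cv2.boxPoints(rc)+[x,y];print(n,"tab",b.round(1).tolist(),[ray(n,q,.08)[:2].round(4).tolist() for q in b],ray(n,np.array(rc[0])+[x,y],.06))
for uv in[(323,187),(432,170),(443,244),(334,262)]:print("bin rim",ray("top",uv,.045)[:2].round(3))
print("lens scene",[ray("scene",(369,150),.15)],proj("top",ray("scene",(369,150),.15)))
for z in(.1,.15,.2,.25,.3):print(z,ray("top",(464,106),z),proj("scene",ray("top",(464,106),z)))
E
python3 m.py
```

```text
brass [ 0.58107962 -0.33051487  2.49105279] 142.72681153711483 0.30513176144244103
twin approx [ 0.57422126 -0.24280558  0.03      ]
top disc [204.01120758 204.92129898] [26.83503342 27.31398964] [0.57496394 0.22976103 0.04      ]
scene disc [327.8639431  206.63291264] [12.61582851 25.43849754] [0.57604822 0.2269607  0.04      ]
top tab [[252.0, 223.8], [255.3, 197.5], [259.0, 198.0], [255.7, 224.2]] [[0.5198, 0.0961], [0.5876, 0.0859], [0.5861, 0.0763], [0.5183, 0.0865]] [0.55373797 0.0882809  0.06      ]
scene tab [[279.6, 220.8], [285.4, 209.2], [307.8, 220.4], [302.0, 232.0]] [[0.5441, 0.0338], [0.5217, 0.0912], [0.6047, 0.0785], [0.6237, 0.0234]] [0.55621286 0.08188478 0.06      ]
bin rim [ 0.613 -0.093]
bin rim [ 0.649 -0.383]
bin rim [ 0.452 -0.402]
bin rim [ 0.413 -0.115]
lens scene [array([0.5952446 , 0.42455355, 0.15      ])] [114.8520293  196.69824909]
0.1 [ 0.80202958 -0.45269382  0.1       ] [234.60622168 373.48313259]
0.15 [ 0.78784126 -0.43204889  0.15      ] [234.33987835 343.4089949 ]
0.2 [ 0.77365294 -0.41140396  0.2       ] [234.07051017 312.99330705]
0.25 [ 0.75946462 -0.39075903  0.25      ] [233.79806533 282.23021735]
0.3 [ 0.7452763  -0.37011409  0.3       ] [233.52249081 251.1137397 ]
```

Run:
```python
from fit import *
t=cv2.imread("pics/top0.png")
x,y,w,h=395,178,35,38;n="top"
c=cv2.resize(t[y:y+h,x:x+w],None,fx=K,fy=K,interpolation=cv2.INTER_CUBIC).astype(int)
d=c[...,2]-c[...,0]
print(t[190:206:2,400:424:2,2]-t[190:206:2,400:424:2,0].astype(int))
x0=ray(n,(411.6,197),.03)
for th in(40,60,80):
    m=(d>th).astype(np.uint8);f=lambda p:np.mean(sil(n,p[0],p[1],p[2],.018,m.shape,np.array([x,y]))!=m)/m.mean()
    r=min((minimize(f,[0,0,0],method="Nelder-Mead",options=dict(initial_simplex=[[x0[0],x0[1],a],[x0[0]+.01,x0[1],a],[x0[0],x0[1]+.01,a],[x0[0],x0[1],a+.3]])) for a in np.arange(0,3.1,.4)),key=lambda r:r.fun)
    print(th,r.x[:2],np.degrees(r.x[2]),r.fun,m.sum()/64)
    s=sil(n,*r.x,.018,m.shape,np.array([x,y]))
    if th==60:
        o=np.clip(c*1.5,0,255).astype(np.uint8).copy();cs,_=cv2.findContours(s,0,2);cv2.drawContours(o,cs,-1,(255,0,255),1)
        cs,_=cv2.findContours(m,0,2);cv2.drawContours(o,cs,-1,(0,255,0),1);cv2.imwrite("pics/ov.png",o)
```

```text
[[15 12 11 11 18 67 75 88 88 77 12 11]
 [14 12  9 14 53 87 85 84 64 17 11 12]
 [12 13 14 29 84 84 86 86 82 18 14 12]
 [12 12 20 87 84 84 86 83 83 20 13 13]
 [13 11 23 82 85 87 84 85 79 11 13 12]
 [12  5 37 52 80 86 86 86 12 14 11 11]
 [12 29 75 88 88 26 81 22 11 12 12 12]
 [ 5 14 61 86 87 21 17 13 11 11 12 11]]
40 [ 0.58209767 -0.33085581] 142.67624679886413 0.235546225837488 178.640625
60 [ 0.5817801  -0.33103672] -39.761117913263504 0.4474252235584335 152.015625
80 [ 0.57941014 -0.33021622] 137.1006575396812 0.970613048368954 111.125
```

View pics/ov.png

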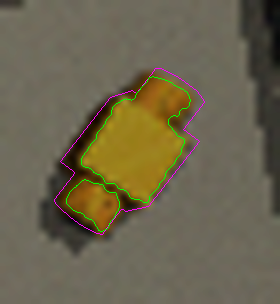

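The overlay shows the true body outline slightly outside the mask; reading its edges by eye, the centre is near (0.582,-0.331) with yaw about -35°. I turn the tool first, with the jaws half open.

Request:
servo_tool(rows=[[[0,0,7,0,0,0,0.3],[0,0,7,0,0,0,0.3],[0,0,7,0,0,0,0.3],[0,0,7,0,0,0,0.3],[0,0,7,0,0,0,0.3],[0,0,7,0,0,0,0.3],[0,0,7,0,0,0,0.3],[0,0,7,0,0,0,0.3]]], squeeze=40)

```text
t: 0.77
tcp_pos: [0.2823, -0.5572, 0.2497]
tool_rot: [0.967, -0.254, -0.0, -0.001]
force: [0.2, 0.2, 0.3]
finger_gap: 0.653
gripper_force: 0.0
```

```bash
cat > d.py <<'E'
import sys
from h import *
from scipy.spatial.transform import Rotation as Ro
s=manip.sense();R=Ro.from_quat(s["tool_rot"]).as_matrix()
print("t",round(s["t"],2),"tcp",s["tcp_pos"].round(4),"xyaw",np.degrees(np.arctan2(R[1,0],R[0,0])).round(1),"tz",R[:,2].round(3),"gap",round(float(s["finger_gap"]),3),"F",s["force"].round(1),"grip",round(float(s["gripper_force"]),1),"q",s["q"].round(2))
if len(sys.argv)>3:
    d=np.array([float(v) for v in sys.argv[1:4]])-s["tcp_pos"];print("tool shift",(R.T@d).round(4))
E
python3 d.py 0.582 -0.331 0.15; python3 -c "
from h import *
print(ray('top',(411.7,196.1),.032))"
```

```text
t 0.77 tcp [ 0.2823 -0.5572  0.2497] xyaw -29.5 tz [-0.     0.001 -1.   ] gap 0.653 F [0.2 0.2 0.3] grip 0.0 q [-1.28  0.53  1.43 -0.    1.18  0.8 ]
tool shift [ 0.1497 -0.3443  0.0999]
[ 0.58185797 -0.32988164  0.032     ]
```

Request:
servo_tool(rows=[[[0,0,5.5,0,0,0,0.2],[0,0,0,0.012,-0.039,0,0.2],[0,0,0,0.012,-0.039,0,0.2],[0,0,0,0.012,-0.039,0,0.2],[0,0,0,0.012,-0.039,0,0.2],[0,0,0,0.012,-0.039,0,0.2],[0,0,0,0.012,-0.039,0,0.2],[0,0,0,0.012,-0.039,0,0.2]]])

```text
t: 1.43
tcp_pos: [0.5078, -0.379, 0.2499]
tool_rot: [0.955, -0.298, -0.0, -0.0]
force: [0.8, -1.4, 0.4]
finger_gap: 0.598
gripper_force: 0.0
```

```bash
python3 d.py 0.582 -0.3305 0.15
```

```text
t 1.43 tcp [ 0.5078 -0.379   0.2499] xyaw -34.6 tz [-0.001  0.001 -1.   ] gap 0.598 F [ 0.8 -1.4  0.4] grip 0.0 q [-0.82  0.54  1.41 -0.    1.19  1.36]
tool shift [ 0.0336 -0.0821  0.0998]
```

Request:
servo_tool(rows=[[[0,0,0,0.011,-0.027,0.01,0.2],[0,0,0,0.011,-0.027,0.02,0.2],[0,0,0,0.0115,-0.028,0.02,0.2],[0,0,0,0,0,0.03,0.2],[0,0,0,0,0,0.03,0.2],[0,0,0,0,0,0.03,0.2],[0,0,0,0,0,0,0.2],[0,0,0,0,0,0,0.2]]])

```text
t: 2.1
tcp_pos: [0.5796, -0.3311, 0.1082]
tool_rot: [0.955, -0.298, -0.003, -0.001]
force: [-1.0, -0.2, 0.1]
finger_gap: 0.602
gripper_force: 0.0
```

```bash
python3 d.py 0.582 -0.3305 0.026
python3 - <<'E'
from h import *
t=manip.snapshot("top");s=manip.snapshot("scene")
f=lambda i,x,y,w,h,k:cv2.convertScaleAbs(cv2.resize(i[y:y+h,x:x+w],None,fx=k,fy=k,interpolation=cv2.INTER_CUBIC),alpha=1.5)
cv2.imwrite("pics/pre.png",np.hstack([f(t,365,160,80,90,5),f(s,160,260,80,90,5)]))
E
```

```text
t 2.1 tcp [ 0.5796 -0.3311  0.1082] xyaw -34.6 tz [-0.004  0.003 -1.   ] gap 0.602 F [-1.  -0.2  0.1] grip 0.0 q [-0.69  0.75  1.42  0.    0.97  1.49]
tool shift [ 0.002  -0.0018  0.0822]
```

View pics/pre.png

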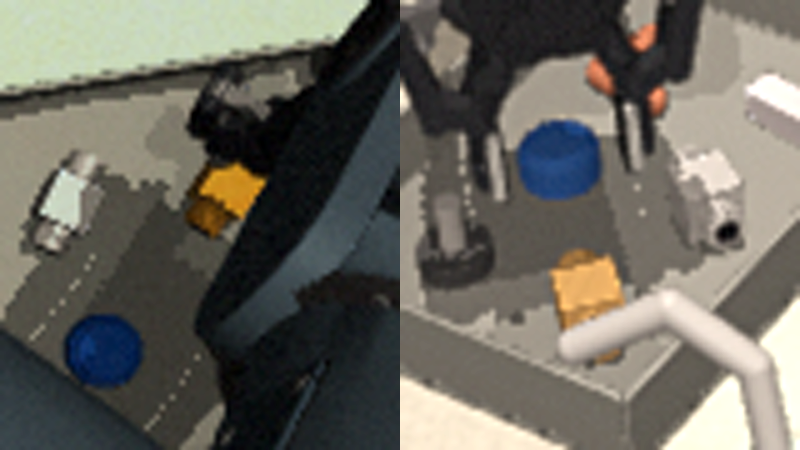

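The view shows open fingers over the bin straddling the brass part (scene about (198,318)), with the twin clear at the right. I check the scene-camera consistency, then descend.

```bash
python3 -c "
from h import *
print(proj('scene',np.array([.582,-.3305,.018])),proj('scene',np.array([.582,-.3305,.032])))
print(ray('scene',(197.3,316.3),.032))"
```

```text
[197.50024455 320.53676916] [196.88817828 315.86057622]
[ 0.58375508 -0.33101232  0.032     ]
```

Request:
servo_tool(rows=[[[0,0,0,0.002,-0.001,0.02,0.2],[0,0,0,0,0,0.02,0.2],[0,0,0,0,0,0.015,0.2],[0,0,0,0,0,0.01,0.2],[0,0,0,0,0,0.01,0.2],[0,0,0,0,0,0.006,0.2],[0,0,0,0,0,0,0.2],[0,0,0,0,0,0,0.2]]])

```text
t: 2.87
tcp_pos: [0.5834, -0.3329, 0.0299]
tool_rot: [0.955, -0.298, 0.0, 0.0]
force: [-0.0, 0.6, -0.1]
finger_gap: 0.598
gripper_force: 0.0
```

```bash
python3 d.py 0.582 -0.3305 0.026
```

```text
t 2.87 tcp [ 0.5834 -0.3329  0.0299] xyaw -34.6 tz [ 0.001 -0.001 -1.   ] gap 0.598 F [-0.   0.6 -0.1] grip 0.0 q [-0.68  0.87  1.44  0.    0.83  1.49]
tool shift [-0.0025 -0.0012  0.0039]
```

Request:
servo_tool(rows=[[[0,0,0,-0.001,-0.001,0.003,0.2],[0,0,0,0,0,0,0.0],[0,0,0,0,0,0,-0.2],[0,0,0,0,0,0,-0.4],[0,0,0,0,0,0,-0.7],[0,0,0,0,0,0,-1],[0,0,0,0,0,0,-1],[0,0,0,0,0,0,-1]]], squeeze=50)

```text
t: 3.53
tcp_pos: [0.5832, -0.3314, 0.0269]
tool_rot: [0.955, -0.298, 0.001, 0.0]
force: [-0.8, 0.7, 4.1]
finger_gap: 0.317
gripper_force: 51.0
```

```bash
python3 d.py 0.582 -0.3305 0.026
```

```text
t 3.53 tcp [ 0.5832 -0.3314  0.0269] xyaw -34.6 tz [ 0.001 -0.001 -1.   ] gap 0.317 F [-0.8  0.7  4.1] grip 51.0 q [-0.68  0.87  1.44  0.    0.83  1.49]
tool shift [-0.0015 -0.0001  0.0009]
```

Request:
servo_tool(rows=[[[0,0,0,0,0,-0.005,-1],[0,0,0,0,0,-0.015,-1],[0,0,0,0,0,-0.025,-1],[0,0,0,0,0,-0.03,-1],[0,0,0,0,0,-0.03,-1],[0,0,0,0,0,-0.025,-1],[0,0,0,0,0,-0.01,-1],[0,0,0,0,0,0,-1]]])

```text
t: 4.2
tcp_pos: [0.5842, -0.3323, 0.17]
tool_rot: [0.955, -0.298, 0.003, 0.001]
force: [0.3, -0.2, -1.2]
finger_gap: 0.314
gripper_force: 50.3
```

```bash
python3 d.py 0.5755 0.2285 0.167
python3 - <<'E'
from h import *
t=manip.snapshot("top");s=manip.snapshot("scene")
f=lambda i,x,y,w,h,k:cv2.convertScaleAbs(cv2.resize(i[y:y+h,x:x+w],None,fx=k,fy=k,interpolation=cv2.INTER_CUBIC),alpha=1.5)
cv2.imwrite("pics/lift.png",np.hstack([f(t,320,160,130,100,3),f(s,120,220,130,100,3)]))
E
```

```text
t 4.2 tcp [ 0.5842 -0.3323  0.17  ] xyaw -34.6 tz [ 0.005 -0.004 -1.   ] gap 0.314 F [ 0.3 -0.2 -1.2] grip 50.3 q [-0.68  0.68  1.38 -0.    1.08  1.49]
tool shift [-0.3259 -0.4565  0.0006]
```

View pics/lift.png

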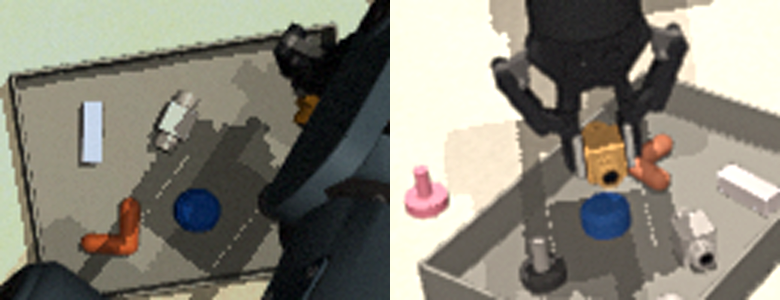

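The lift shows the brass fitting level between the fingers, with the twin and the other parts still in the bin. Now over to the disc.

Request:
servo_tool(rows=[[[0,0,0,-0.01,-0.014,0,-1],[0,0,0,-0.02,-0.028,0,-1],[0,0,0,-0.023,-0.0325,0,-1],[0,0,0,-0.023,-0.0325,0,-1],[0,0,0,-0.023,-0.0325,0,-1],[0,0,0,-0.023,-0.0325,0,-1],[0,0,0,-0.023,-0.0325,0,-1],[0,0,0,-0.023,-0.0325,0,-1]]])

```text
t: 4.97
tcp_pos: [0.577, -0.0376, 0.1641]
tool_rot: [0.955, -0.298, -0.003, -0.0]
force: [1.5, 0.0, -1.8]
finger_gap: 0.32
gripper_force: 50.3
```

Request:
servo_tool(rows=[[[0,0,0,-0.023,-0.0325,0,-1],[0,0,0,-0.023,-0.0325,0,-1],[0,0,0,-0.023,-0.0325,0,-1],[0,0,0,-0.023,-0.0325,0,-1],[0,0,0,-0.023,-0.0325,0,-1],[0,0,0,-0.02,-0.028,0,-1],[0,0,0,-0.01,-0.014,0,-1],[0,0,0,0,0,0,-1]]])

```text
t: 5.63
tcp_pos: [0.5733, 0.2148, 0.1639]
tool_rot: [0.955, -0.295, -0.002, 0.0]
force: [1.0, 0.1, -1.9]
finger_gap: 0.316
gripper_force: 50.3
```

Request:
servo_tool(rows=[[[0,0,-5,0,0,0,-1],[0,0,-5,0,0,0,-1],[0,0,-5,0,0,0,-1],[0,0,-5,0,0,0,-1],[0,0,-5,0,0,0,-1],[0,0,-1,0,0,0,-1],[0,0,0,0,0,0,-1],[0,0,0,0,0,0,-1]]])

```text
t: 6.3
tcp_pos: [0.5754, 0.2096, 0.1653]
tool_rot: [0.997, -0.076, -0.001, 0.0]
force: [-0.3, 0.4, -2.5]
finger_gap: 0.319
gripper_force: 50.3
```

```bash
python3 d.py 0.5765 0.2285 0.167;python3 - <<'E'
from fit import *
s=manip.snapshot("scene");cv2.imwrite("pics/s2.png",s);t=manip.snapshot("top")
for n,i,w in(("top",t,(180,180,50,50)),("scene",s,(308,194,40,28))):
  try:uv,ax=disc(i,n,w);print(uv,ax,ray(n,uv,.04))
  except Exception as e:print(e)
E
```

```text
t 6.3 tcp [0.5754 0.2096 0.1653] xyaw -8.8 tz [-0.002 -0.    -1.   ] gap 0.319 F [-0.3  0.4 -2.5] grip 50.3 q [ 0.17  0.62  1.54 -0.    0.99  1.89]
tool shift [-0.0018 -0.0188 -0.0017]
[209.9084549  195.09993267] [ 5.77874136 11.95270157] [0.60111492 0.21318043 0.04      ]
[330.21554184 207.23374844] [11.67540646 22.61825371] [0.5834813  0.22796925 0.04      ]
```

View pics/s2.png

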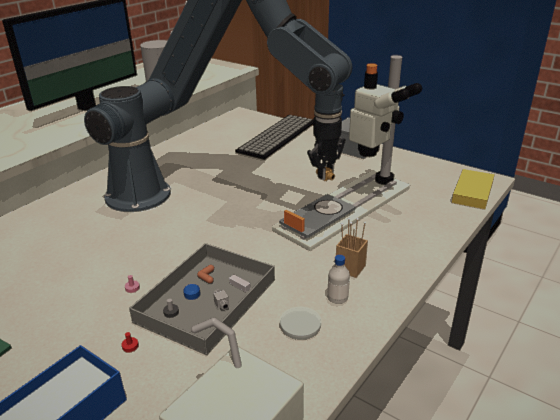

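The scene shows the gripper with brass over the stage at (328,175), well clear of the head at (372,110). Centring and descending.

Request:
servo_tool(rows=[[[0,0,0,-0.002,-0.01,0,-1],[0,0,0,0,-0.009,0,-1],[0,0,0,0,0,0.02,-1],[0,0,0,0,0,0.025,-1],[0,0,0,0,0,0.025,-1],[0,0,0,0,0,0.02,-1],[0,0,0,0,0,0,-1],[0,0,0,0,0,0,-1]]])

```text
t: 7.07
tcp_pos: [0.5765, 0.2298, 0.0754]
tool_rot: [0.997, -0.075, -0.001, 0.0]
force: [0.3, 0.4, -1.6]
finger_gap: 0.313
gripper_force: 50.2
```

```bash
python3 d.py 0.5765 0.2285 0.063
python3 - <<'E'
from h import *
t=manip.snapshot("top");s=manip.snapshot("scene")
f=lambda i,x,y,w,h,k:cv2.convertScaleAbs(cv2.resize(i[y:y+h,x:x+w],None,fx=k,fy=k,interpolation=cv2.INTER_CUBIC),alpha=1.6)
cv2.imwrite("pics/pl.png",np.hstack([f(t,170,165,100,75,4),f(s,280,160,100,75,4)]))
E
```

```text
t 7.07 tcp [0.5765 0.2298 0.0754] xyaw -8.6 tz [-0.002 -0.    -1.   ] gap 0.313 F [ 0.3  0.4 -1.6] grip 50.2 q [0.2  0.75 1.57 0.   0.82 1.92]
tool shift [0.0003 0.0013 0.0124]
```

View pics/pl.png

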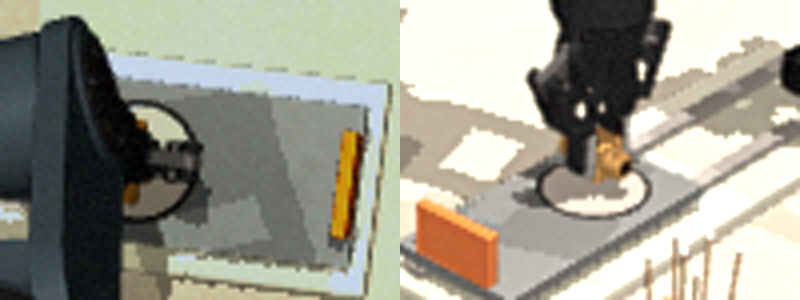

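The fitting hangs just above the disc centre (scene crop (595,160)), aligned with the stand. Lowering slowly.

Request:
servo_tool(rows=[[[0,0,0,0,0.001,0.003,-1],[0,0,0,0,0,0.003,-1],[0,0,0,0,0,0.002,-1],[0,0,0,0,0,0.001,-1],[0,0,0,0,0,0.001,-1],[0,0,0,0,0,0,-1],[0,0,0,0,0,0,-1]]])

```text
t: 7.75
tcp_pos: [0.577, 0.228, 0.0663]
tool_rot: [0.997, -0.075, -0.0, 0.0]
force: [0.1, 0.0, -1.8]
finger_gap: 0.321
gripper_force: 50.2
```

Request:
servo_tool(rows=[[[0,0,0,0,0,0.001,-1],[0,0,0,0,0,0.001,-1],[0,0,0,0,0,0.0005,-1],[0,0,0,0,0,0,-1],[0,0,0,0,0,0,-1]]])

```text
t: 8.17
tcp_pos: [0.5769, 0.2281, 0.0637]
tool_rot: [0.997, -0.075, -0.0, 0.0]
force: [0.6, -0.3, -1.9]
finger_gap: 0.319
gripper_force: 50.2
```

Request:
servo_tool(rows=[[[0,0,0,0,0,0.0005,-1],[0,0,0,0,0,0.0005,-1],[0,0,0,0,0,0,-1],[0,0,0,0,0,0,-1]]])

```text
t: 8.5
tcp_pos: [0.5771, 0.2281, 0.0629]
tool_rot: [0.997, -0.075, 0.0, -0.0]
force: [-0.5, 0.4, -1.0]
finger_gap: 0.317
gripper_force: 50.5
```

Contact is beginning (-1.9 → -1.0); a touch more, then I open gradually.

Request:
servo_tool(rows=[[[0,0,0,0,0,0.0005,-1],[0,0,0,0,0,0,-1],[0,0,0,0,0,0,-1]]], squeeze=30)

```text
t: 8.75
tcp_pos: [0.5771, 0.2281, 0.0629]
tool_rot: [0.997, -0.075, 0.0, -0.0]
force: [-0.8, -0.5, 4.2]
finger_gap: 0.315
gripper_force: 51.0
```

Request:
servo_tool(rows=[[[0,0,0,0,0,0,-0.36],[0,0,0,0,0,0,-0.33],[0,0,0,0,0,0,-0.28],[0,0,0,0,0,0,-0.2],[0,0,0,0,0,0,0],[0,0,0,0,0,0,0.1],[0,0,0,0,0,0,0.1],[0,0,0,0,0,0,0.1]]])

```text
t: 9.42
tcp_pos: [0.577, 0.2281, 0.0622]
tool_rot: [0.997, -0.075, -0.0, -0.0]
force: [0.4, 1.1, -0.4]
finger_gap: 0.55
gripper_force: 0.0
```

Request:
servo_tool(rows=[[[0,0,0,0,0,-0.005,0.1],[0,0,0,0,0,-0.015,0.1],[0,0,0,0,0,-0.03,0.1],[0,0,0,0,0,-0.03,0.1],[0,0,0,0,0,-0.03,0.1],[0,0,0,0,0,0,0],[0,0,0,0,0,0,-0.5],[0,0,0,0,0,0,-1]]])

```text
t: 10.08
tcp_pos: [0.5766, 0.228, 0.1724]
tool_rot: [0.997, -0.075, -0.0, 0.0]
force: [-0.5, 0.3, -0.8]
finger_gap: 0.227
gripper_force: 0.0
```

```bash
python3 d.py 0.5765 0.2285 0.063
```

```text
t 10.08 tcp [0.5766 0.228  0.1724] xyaw -8.6 tz [-0. -0. -1.] gap 0.227 F [-0.5  0.3 -0.8] grip 0.0 q [0.2  0.61 1.52 0.   1.01 1.92]
tool shift [-1.000e-04 -5.000e-04  1.094e-01]
```

Released. Pulling back behind the tab with the jaws shut, then lowering.

Request:
servo_tool(rows=[[[0,0,0,0,0.02,0,-1],[0,0,0,0,0.04,0,-1],[0,0,0,0,0.04,0,-1],[0,0,0,0,0.04,0,-1],[0,0,0,0,0.04,0,-1],[0,0,0,0,0.02,0,-1],[0,0,0,0,0,0,-1],[0,0,0,0,0,0,-1]]])

```text
t: 10.75
tcp_pos: [0.5459, 0.0294, 0.171]
tool_rot: [0.997, -0.077, -0.002, -0.0]
force: [-0.5, 0.3, 0.2]
finger_gap: 0.002
gripper_force: 0.0
```

```bash
python3 d.py 0.546 0.03 0.066
python3 - <<'E'
from fit import *
t=manip.snapshot("top");s=manip.snapshot("scene")
r=brass(t,"top",(185,185,40,40),.054,(.576,.229));print(r.x[:2],np.degrees(r.x[2]),r.fun)
f=lambda i,x,y,w,h,k:cv2.convertScaleAbs(cv2.resize(i[y:y+h,x:x+w],None,fx=k,fy=k,interpolation=cv2.INTER_CUBIC),alpha=1.6)
cv2.imwrite("pics/pl2.png",np.hstack([f(t,170,165,100,75,4),f(s,270,160,100,75,4)]))
E
```

```text
t 10.75 tcp [0.5459 0.0294 0.171 ] xyaw -8.8 tz [-0.003  0.001 -1.   ] gap 0.002 F [-0.5  0.3  0.2] grip 0.0 q [-0.15  0.53  1.7   0.    0.91  1.57]
tool shift [ 0.0003 -0.0006  0.105 ]
[0.57413455 0.22960943] -9.648170551348489 0.22519919446633394
```

View pics/pl2.png

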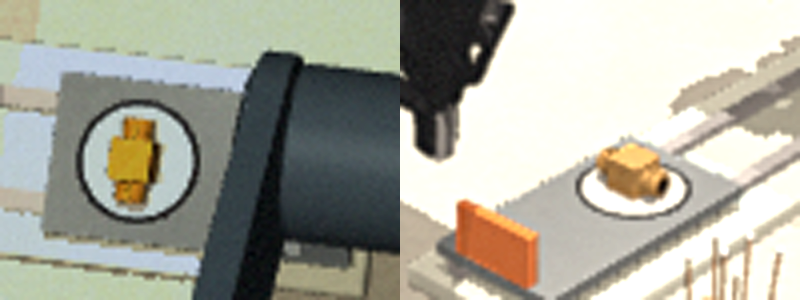

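The fitting lies on its side, centred on the disc (top crop (134,162) against disc centre (138,161)); the gripper is behind the tab. Lowering and approaching.

Request:
servo_tool(rows=[[[0,0,0,0,0,0.03,-1],[0,0,0,0,0,0.035,-1],[0,0,0,0,0,0.03,-1],[0,0,0,0,0,0.01,-1],[0,0,0,0,0,0,-1],[0,0,0,0,-0.008,0,-1],[0,0,0,0,-0.008,0,-1],[0,0,0,0,-0.004,0,-1]]])

```text
t: 11.52
tcp_pos: [0.5514, 0.0516, 0.0691]
tool_rot: [0.997, -0.075, 0.002, -0.0]
force: [-0.1, 0.4, 0.4]
finger_gap: -0.002
gripper_force: 0.0
```

Request:
servo_tool(rows=[[[0,0,0,0,-0.002,0,-1],[0,0,0,0,-0.002,0,-1],[0,0,0,0,-0.002,0,-1],[0,0,0,0,-0.002,0,-1],[0,0,0,0,-0.002,0,-1],[0,0,0,0,-0.002,0,-1],[0,0,0,0,-0.002,0,-1],[0,0,0,0,-0.002,0,-1]]])

```text
t: 12.18
tcp_pos: [0.5523, 0.066, 0.0672]
tool_rot: [0.997, -0.075, -0.0, -0.0]
force: [-0.3, -0.8, 0.5]
finger_gap: 0.003
gripper_force: 0.0
```

```bash
python3 d.py 0.5505 0.065 0.066
```

```text
t 12.18 tcp [0.5523 0.066  0.0672] xyaw -8.7 tz [-0.  0. -1.] gap 0.003 F [-0.3 -0.8  0.5] grip 0.0 q [-0.08  0.71  1.74  0.    0.69  1.64]
tool shift [-0.0017  0.0013  0.0012]
```

Request:
servo_tool(rows=[[[0,0,0,0,-0.002,0,-1],[0,0,0,0,-0.002,0,-1],[0,0,0,0,-0.003,0,-1],[0,0,0,0,-0.004,0,-1],[0,0,0,0,-0.005,0,-1],[0,0,0,0,-0.006,0,-1],[0,0,0,0,-0.006,0,-1],[0,0,0,0,-0.006,0,-1]]])

```text
t: 12.85
tcp_pos: [0.5574, 0.1003, 0.0672]
tool_rot: [0.997, -0.075, -0.0, 0.0]
force: [0.0, -2.8, -0.8]
finger_gap: -0.001
gripper_force: 1.2
```

Request:
servo_tool(rows=[[[0,0,0,0,-0.006,0,-1],[0,0,0,0,-0.006,0,-1],[0,0,0,0,-0.006,0,-1],[0,0,0,0,-0.006,0,-1],[0,0,0,0,-0.006,0,-1],[0,0,0,0,-0.006,0,-1],[0,0,0,0,-0.006,0,-1],[0,0,0,0,-0.006,0,-1]]])

```text
t: 13.52
tcp_pos: [0.5645, 0.1476, 0.0673]
tool_rot: [0.997, -0.075, -0.0, 0.0]
force: [-0.3, -2.4, -0.4]
finger_gap: -0.002
gripper_force: 1.2
```

```bash
python3 d.py 0.5765 0.231 0.067
python3 - <<'E'
from fit import *
t=manip.snapshot("top");s=manip.snapshot("scene")
f=lambda i,x,y,w,h,k:cv2.convertScaleAbs(cv2.resize(i[y:y+h,x:x+w],None,fx=k,fy=k,interpolation=cv2.INTER_CUBIC),alpha=1.6)
cv2.imwrite("pics/push.png",np.hstack([f(t,100,150,140,100,2.8),f(s,270,110,140,100,2.8)]))
E
```

```text
t 13.52 tcp [0.5645 0.1476 0.0673] xyaw -8.6 tz [-0.001 -0.    -1.   ] gap -0.002 F [-0.3 -2.4 -0.4] grip 1.2 q [ 0.06  0.73  1.67 -0.    0.74  1.79]
tool shift [-0.0007 -0.0843  0.0003]
```

View pics/push.png

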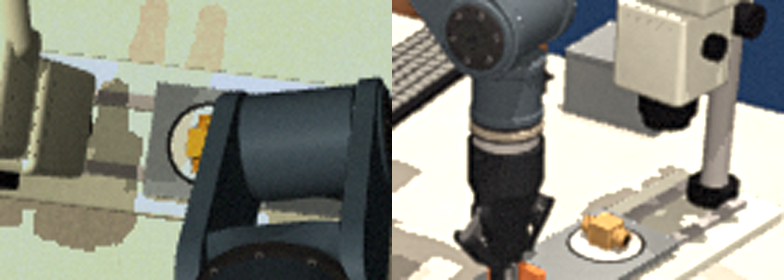

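The stage moves at about 2.6 N with the fitting still on the disc; the wrist is approaching the head in the top view, so I check the clearance.

Run:
```python
from h import *
for z in(.15,.2,.3,.4):print("head face",z,ray("top",(133.6,185),z)[:2].round(3))
for z in(.2,.25,.3,.35,.4,.45):print("wrist edge",z,ray("top",(163.6,240),z)[:2].round(3),ray("top",(178,187),z)[:2].round(3))
for p in[(481,160),(545,160),(470,110),(575,5),(545,90),(473,95)]:
    u=((p[0]-392)/2.8+270,p[1]/2.8+110);print(p,u,[ (z,ray("scene",u,z)[:2].round(3).tolist()) for z in(.15,.25,.35)])
print([ (z,proj("scene",np.array([.5645,.1476,z])).round(1).tolist(),proj("top",np.array([.5645,.1476,z])).round(1).tolist()) for z in(.1,.15,.2,.25,.3,.35,.4)])
```

```text
head face 0.15 [0.623 0.378]
head face 0.2 [0.617 0.357]
head face 0.3 [0.605 0.317]
head face 0.4 [0.593 0.276]
wrist edge 0.2 [0.487 0.288] [0.609 0.253]
wrist edge 0.25 [0.488 0.272] [0.603 0.238]
wrist edge 0.3 [0.489 0.255] [0.598 0.223]
wrist edge 0.35 [0.49  0.238] [0.593 0.209]
wrist edge 0.4 [0.491 0.222] [0.587 0.194]
wrist edge 0.45 [0.492 0.205] [0.582 0.179]
(481, 160) (301.7857142857143, 167.14285714285714) [(0.15, [0.492, 0.214]), (0.25, [0.604, 0.05]), (0.35, [0.715, -0.113])]
(545, 160) (324.64285714285717, 167.14285714285714) [(0.15, [0.546, 0.251]), (0.25, [0.65, 0.082]), (0.35, [0.754, -0.087])]
(470, 110) (297.85714285714283, 149.28571428571428) [(0.15, [0.414, 0.307]), (0.25, [0.536, 0.13]), (0.35, [0.659, -0.047])]
(575, 5) (335.3571428571429, 111.78571428571429) [(0.15, [0.345, 0.639]), (0.25, [0.477, 0.415]), (0.35, [0.61, 0.191])]
(545, 90) (324.64285714285717, 142.14285714285714) [(0.15, [0.453, 0.398]), (0.25, [0.57, 0.208]), (0.35, [0.687, 0.019])]
(473, 95) (298.92857142857144, 143.92857142857144) [(0.15, [0.394, 0.341]), (0.25, [0.519, 0.16]), (0.35, [0.645, -0.022])]
[(0.1, [309.7, 198.9], [230.6, 206.7]), (0.15, [310.0, 183.1], [227.2, 205.7]), (0.2, [310.2, 166.6], [223.4, 204.6]), (0.25, [310.4, 149.5], [219.2, 203.3]), (0.3, [310.7, 131.8], [214.5, 201.9]), (0.35, [311.0, 113.4], [209.3, 200.4]), (0.4, [311.2, 94.3], [203.3, 198.6])]
```

Clearance to the head at the end would be only 3 to 5 cm, so I lean the gripper back 14° (tips leading) before pushing on.

Request:
servo_tool(rows=[[[3.5,0,0,0,0,0,-1],[3.5,0,0,0,0,0,-1],[3.5,0,0,0,0,0,-1],[3.5,0,0,0,0,0,-1],[0,0,0,0,0,0,-1],[0,0,0,0,-0.002,0.0005,-1],[0,0,0,0,-0.004,0.001,-1],[0,0,0,0,-0.0058,0.0014,-1]]])

```text
t: 14.28
tcp_pos: [0.567, 0.1591, 0.0674]
tool_rot: [0.99, -0.075, 0.01, -0.121]
force: [0.3, -2.8, -2.6]
finger_gap: -0.003
gripper_force: 1.2
```

```bash
python3 d.py 0.5765 0.231 0.067
```

```text
t 14.28 tcp [0.567  0.1591 0.0674] xyaw -8.6 tz [ 0.037  0.238 -0.971] gap -0.003 F [ 0.3 -2.8 -2.6] grip 1.2 q [-0.03  0.73  1.72  0.38  0.69  1.39]
tool shift [-0.0014 -0.0702  0.0178]
```

Request:
servo_tool(rows=[[[0,0,0,0,-0.0058,0.0014,-1],[0,0,0,0,-0.0058,0.0014,-1],[0,0,0,0,-0.0058,0.0014,-1],[0,0,0,0,-0.0058,0.0014,-1],[0,0,0,0,-0.0058,0.0014,-1],[0,0,0,0,-0.0058,0.0014,-1],[0,0,0,0,-0.004,0.001,-1],[0,0,0,0,-0.003,0.0008,-1]]])

```text
t: 14.95
tcp_pos: [0.573, 0.2023, 0.0677]
tool_rot: [0.99, -0.075, 0.009, -0.122]
force: [1.2, -3.0, 0.3]
finger_gap: -0.003
gripper_force: 1.1
```

Request:
servo_tool(rows=[[[0,0,0,0,-0.003,0.0007,-1],[0,0,0,0,-0.003,0.0007,-1],[0,0,0,0,-0.003,0.0007,-1],[0,0,0,0,-0.003,0.0007,-1],[0,0,0,0,-0.002,0.0005,-1],[0,0,0,0,-0.002,0.0005,-1],[0,0,0,0,-0.002,0.0005,-1],[0,0,0,0,0,0,-1]]])

```text
t: 15.62
tcp_pos: [0.5756, 0.2204, 0.0678]
tool_rot: [0.99, -0.075, 0.009, -0.122]
force: [0.4, -0.1, 0.4]
finger_gap: -0.003
gripper_force: 0.2
```

```bash
python3 d.py 0.5765 0.231 0.067
```

```text
t 15.62 tcp [0.5756 0.2204 0.0678] xyaw -8.6 tz [ 0.036  0.24  -0.97 ] gap -0.003 F [ 0.4 -0.1  0.4] grip 0.2 q [0.08 0.75 1.67 0.37 0.71 1.52]
tool shift [-0.0007 -0.0101  0.0033]
```

Request:
servo_tool(rows=[[[0,0,0,0,-0.002,0.0005,-1],[0,0,0,0,-0.002,0.0005,-1],[0,0,0,0,-0.002,0.0005,-1],[0,0,0,0,-0.002,0.0005,-1]]])

```text
t: 15.95
tcp_pos: [0.5768, 0.2281, 0.0678]
tool_rot: [0.99, -0.075, 0.009, -0.122]
force: [-1.4, -1.9, 1.0]
finger_gap: -0.0
gripper_force: 1.1
```

Request:
servo_tool(rows=[[[0,0,0,0,-0.002,0.0005,-1],[0,0,0,0,-0.002,0.0005,-1],[0,0,0,0,-0.001,0.0002,-1]]])

```text
t: 16.2
tcp_pos: [0.5776, 0.2335, 0.0678]
tool_rot: [0.99, -0.075, 0.009, -0.122]
force: [-1.3, -2.4, 0.7]
finger_gap: -0.001
gripper_force: 1.1
```

Request:
servo_tool(rows=[[[0,0,0,0,-0.002,0.0005,-1],[0,0,0,0,-0.001,0.0002,-1],[0,0,0,0,-0.001,0.0002,-1]]])

```text
t: 16.45
tcp_pos: [0.5782, 0.2373, 0.0678]
tool_rot: [0.99, -0.075, 0.009, -0.121]
force: [-0.7, -1.6, 0.4]
finger_gap: 0.0
gripper_force: 1.0
```

Request:
servo_tool(rows=[[[0,0,0,0,-0.001,0.0003,-1],[0,0,0,0,-0.001,0.0002,-1],[0,0,0,0,-0.001,0.0003,-1]]])

```text
t: 16.7
tcp_pos: [0.5786, 0.2403, 0.0678]
tool_rot: [0.99, -0.075, 0.009, -0.122]
force: [-0.9, -2.3, 1.1]
finger_gap: -0.002
gripper_force: 1.0
```

Request:
servo_tool(rows=[[[0,0,0,0,-0.001,0.0002,-1],[0,0,0,0,-0.001,0.0002,-1],[0,0,0,0,-0.001,0.0003,-1]]])

```text
t: 16.95
tcp_pos: [0.579, 0.2428, 0.0678]
tool_rot: [0.99, -0.074, 0.009, -0.121]
force: [-3.2, -8.3, 3.6]
finger_gap: -0.002
gripper_force: 4.1
```

Request:
servo_tool(rows=[[[0,0,0,0,-0.001,0.0002,-1],[0,0,0,0,-0.001,0.0002,-1]]])

```text
t: 17.12
tcp_pos: [0.579, 0.243, 0.0678]
tool_rot: [0.99, -0.074, 0.009, -0.12]
force: [-4.3, -14.5, 5.3]
finger_gap: -0.002
gripper_force: 7.6
```

Firm stop reached (15 N, no more travel). Backing off and looking.

Request:
servo_tool(rows=[[[0,0,0,0,0,0,-1],[0,0,0,0,0.003,-0.0007,-1],[0,0,0,0,0.01,-0.0025,-1],[0,0,0,0,0.02,-0.005,-1],[0,0,0,0,0.039,-0.01,-1],[0,0,0,0,0.039,-0.01,-1],[0,0,0,0,0.039,-0.01,-1],[0,0,0,0,0.02,-0.03,-1]]])

```text
t: 17.78
tcp_pos: [0.5501, 0.0632, 0.0902]
tool_rot: [0.99, -0.076, 0.006, -0.122]
force: [-0.2, 0.4, 0.2]
finger_gap: -0.005
gripper_force: 0.0
```

Request:
servo_tool(rows=[[[0,0,0,0,0.02,-0.035,-1],[0,0,0,0,0.02,-0.035,-1],[0,0,0,0,0.02,-0.03,-1],[0,0,0,0,0,0,-1],[0,0,0,0,0,0,-1]]])

```text
t: 18.2
tcp_pos: [0.5414, -0.0174, 0.1772]
tool_rot: [0.99, -0.076, 0.012, -0.121]
force: [-0.9, 0.3, -0.3]
finger_gap: -0.001
gripper_force: 0.0
```

```bash
python3 d.py
python3 - <<'E'
from fit import *
t=manip.snapshot("top");s=manip.snapshot("scene")
f=lambda i,x,y,w,h,k:cv2.convertScaleAbs(cv2.resize(i[y:y+h,x:x+w],None,fx=k,fy=k,interpolation=cv2.INTER_CUBIC),alpha=1.6)
cv2.imwrite("pics/end.png",np.vstack([np.hstack([f(t,90,150,140,100,2.8),f(s,300,110,140,100,2.8)]),f(s,60,60,392,140,2)[:, :784]]))
E
```

```text
t 18.2 tcp [ 0.5414 -0.0174  0.1772] xyaw -8.8 tz [ 0.042  0.238 -0.97 ] gap -0.001 F [-0.9  0.3 -0.3] grip 0.0 q [-0.36  0.52  1.73  0.3   0.95  1.18]
```

View pics/end.png

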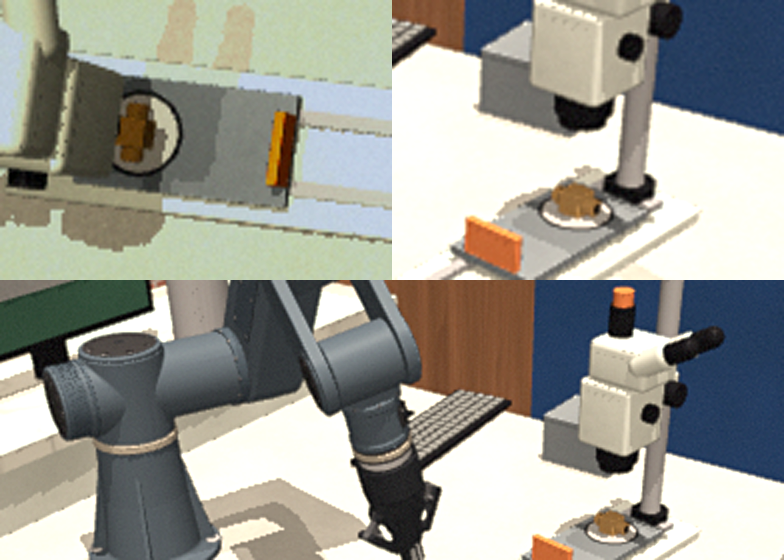

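The fitting lies centred on the disc in the shadow under the lens, the stage is at its stop, and the arm is clear. Handing in.

```bash
python3 -c "
from station import manip
print(manip.sign_off())"
```

```text
the job is handed in; nothing more can be done
None
```

I laid the brass fitting on its side on the middle of the disc, pushed the stage home to its stop under the lens without bumping the head, left the other parts in the bin, and handed the job in at about 18 s.

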